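# Lay the coffee tray for two

### The arm

A 6-joint arm with a two-finger parallel gripper is mounted at the origin on the work surface. World frame = base frame: x ahead of the robot, y to its left, z up, the work surface at z = 0. Lengths are in m, angles in rad, forces in N, time in s.
With the tool pointing down it reaches from about 0.375 to 0.9 m from the base axis. Payload 3.1 kg.
Tool frame: the origin (TCP) lies at the centre of the arm's flange, where the gripper is bolted on; the fingertips stand 182 mm ahead of it and the grasp point (between the pads) lies 164 mm ahead of it; z points along the fingers, y is the line along which they close (so a half turn about z gives the same grasp; the last joint's range is limited). The gripper opens to 87 mm and grips with 3 to 60 N. Pads are 19 mm wide; open, the fingers measure 117 mm over their backs; the gripper's body (75 mm by 190 mm) begins 51 mm behind the grasp point.
Start: joints at [1.016, 0.527, 1.433, -0, 1.181, -0.178], TCP at [0.23, 0.581, 0.405] pointing down, gripper open.
Joint ranges: [-3.08, 3.08], [-0.75, 2.2], [0.22, 2.44], [-1.43, 4.57], [0, 2.65], [-2.85, 2.85]. Speed limits (rad/s): [2.79, 2.79, 3.14, 3.14, 3.14, 3.14].

### API

Orientations are given as a unit quaternion [x, y, z, w].
In Python, from rig import * gives the robot as it stands.
- The arm moves only by the tool move_arm, never from a script. Its argument "commands" is a list that holds one entry, the list of rows, each a list of 6 numbers: the shift along the tool's x, y, z in units of 40 mm (1.0 is 40 mm), then the turn, a rotation vector about the tool's x, y, z in rad. A call has 1 to 12 rows; each row is the pose to reach, as a shift and turn from the pose commanded when the call began, along the tool's axes at that moment; what a row does not reach only later rows make up. A row lasts 1/8 s, in which the tool goes at most 62.5 mm and 10.7 degrees, less where a joint would pass 70% of its speed; a pose out of reach is approached as far as the arm can. A call with a gripper value outside its range is refused whole. "claw" is the closure, from -1 (fully open) to 1 (shut), so that 0 is half open, set as the call begins (left out, the last holds). The fingers move at their own pace and stop on an object; "squeeze" is the grip in N (left out, the last holds). Time passes only in rows, so rows that repeat a pose let the fingers close. It gives the time, the measured TCP pose, the force, the opening and the grip force at its end, in the units of the state.
- get_obs(): the state, without advancing time (a new reading comes with each control period).
- camera(name): name is "scene" or "top" or "wrist"; returns a dict with "pixels" (420x560x3 uint8, blue, green, red), "range_z" (420x560 float32, m along the optical axis (not along the pixel's ray), 0 where there is no reading), "camera_matrix" (3x3 intrinsics, pixels), "extrinsics" (4x4, takes a point from world to camera coordinates). Camera axes: x right, y up, looking along -z (the intrinsics and any distortion apply to the point x, -y, -z); pixel columns grow to the right and rows downward; lengths in m; the calibration is good to about 2 mm. A picture is of the moment at which its call begins.
- hand_in(): hands the job in; it is judged then, once.
The state is a dict: "time": time; "q": joint angles; "joint_velocities": joint speeds; "joint_torque": joint torques, N m; "position": TCP position; "tool_rot": TCP orientation; "ft_force": force on the tool from outside, world axes, zero at the start; "moment": the same for the moment, N m; "grip_width": finger opening in m; "grip_force": force on a finger pad.
Only numpy, scipy, OpenCV 4.12 (cv2) and the standard library are available. Lean on these libraries where they do the work, as an engineer would, in place of code of your own. Each camera call takes 0.05 s, during which the arm holds its last target. There are 200 camera calls.

### The job

Lay the coffee tray with the clean things from the drying mat: stand the white cup on the white saucer and the blue cup on the blue saucer, the milk jug on the tray midway between the two saucers and in line with them, and the sugar pot directly behind the jug (on the side away from the robot, straight across the tray, about 3 cm between the two bodies), with its lid on. Set everything down upright and gently, without dropping or knocking over anything, and keep the saucers in their places; the red cup and the tumbler are not wanted and stay where they are on the mat.

Things in the scene. Friction and masses are not known exactly. Their poses are not given: they have to be found in the camera images.
- tray: fixed wooden tray, 270 (x) by 420 (y), floor 8 thick, rim 20 high, 10 wide, steel bar handles at the ends to 37 high. Origin: centre of its underside. +x: towards the long edge away from the robot, +y: to its left end seen from the robot (turned up to 15 deg). Saucers stand on it at x = -50, y = +108 and -108; which is where varies
- saucer_white: white saucer, loose on the tray, 112 across, rim 13 high; its flat middle is 60 across and 5 above its underside. Origin: centre of the underside, z up. 0.16 kg
- saucer_blue: blue saucer, the same as the white one but for colour
- cup_white: white coffee cup, upright on the green drying mat (4 thick) at the start, turned any way. 56 high, 60 across at the open rim (wall 3), sides nearly upright from 24 up, tapering below to a 42 foot. Ear handle on its +y side, 22 to 46 high, reaching 50 from the axis, 7 thick. Origin: centre of its underside; z up. About 0.12 kg
- cup_blue: blue coffee cup, upright on the green drying mat (4 thick) at the start, turned any way. 56 high, 60 across at the open rim (wall 3), sides nearly upright from 24 up, tapering below to a 42 foot. Ear handle on its +y side, 22 to 46 high, reaching 50 from the axis, 7 thick. Origin: centre of its underside; z up. About 0.12 kg
- milk_jug: steel milk jug, upright on the mat at the start, turned any way. 70 high, 52 across at the foot, 49 at the open rim (wall 3); ear handle on its +y side, 20 to 60 high, reaching 49 from the axis, 7 thick; small spout at the rim on the -y side. Origin: centre of the round body's underside, z up. About 0.15 kg
- sugar_pot: yellow round sugar pot, open, no handle, upright on the mat at the start. 52 high, 58 across (52 at the foot), wall 4, mouth 50 across. Origin: centre of the underside, z up. About 0.17 kg
- sugar_lid: lid of the sugar pot, on the mat at the start, knob up: yellow disc 60 across, 6 to 11 above its origin; dark wooden knob 18 across, 11 to 33 above it; under the disc a plug 43 across tapering to 32 that enters the pot's mouth. Origin: centre of the plug's underside, z up; seated it lies 46 above the pot's origin. About 0.07 kg
- cup_red: red cup, as the white one but for colour. Not wanted: it stays where it stands on the mat, among the others (seven things, about 100 apart)
- tumbler: clear glass tumbler, 74 high, 58 across at the rim, 48 at the foot. Origin: centre of the underside. Not wanted: it stays where it stands on the mat

How it is judged:
By the outcome, as a careful person would: the job done as asked, in the order asked, and still so for the second after the job is handed in, with the robot touching nothing.
It also fails if it takes over 144 s, if anything falls off the work surface, if the arm or the gripper's body presses on something with over 40 N, if the wrist force passes 120 N, or if a joint passes its speed limit or range.

## Working session

There is one attempt and no reset: what is moved stays moved. The work goes in short steps, Python scripts to look and compute and a tool call to move; the robot and the scene stay as the last step left them, time stands still between calls to the robot, and variables do not carry over. Pictures are saved under pics/ and viewed, at most 14 in all, crops included, and the job is handed in when it is done.

Besides the shell and the picture viewer there is one more tool, called after "Call:" as name([rows], argument=value, ...), one row to a line, values as JSON. move_arm: Moves the arm, as the interface text tells. Its arguments: {"type":"object","properties":{"commands":{"type":"array","items":{"type":"array","items":{"type":"array","items":{"type":"number"}}}},"claw":{"type":"number"},"squeeze":{"type":"number"}},"required":["commands"]}

```bash
ls; mkdir -p pics; python3 - <<'E'
from rig import *
import cv2,numpy as np
o=get_obs();print({k:np.round(v,3) for k,v in o.items()})
for n in("top","scene"):
    c=camera(n);cv2.imwrite(f"pics/{n}0.png",c["pixels"]);np.savez(f"{n}0.npz",**c)
    print(n,c["camera_matrix"],c["extrinsics"].round(3),[k for k in c],(c["range_z"]>0).mean())
E
```

```text
pics
{'time': np.float64(0.0), 'q': array([ 1.015,  0.528,  1.434, -0.   ,  1.181, -0.178]), 'joint_velocities': array([-0.001,  0.001, -0.   , -0.   , -0.001, -0.   ]), 'joint_torque': array([-1.0000e-03, -4.4004e+01, -1.7659e+01,  6.3000e-02,  5.8000e-02,
       -0.0000e+00]), 'position': array([0.23 , 0.581, 0.404]), 'tool_rot': array([ 0.187,  0.982, -0.001, -0.   ]), 'ft_force': array([-0.441, -0.484,  0.446]), 'moment': array([-0.097, -0.019,  0.007]), 'grip_force': np.float64(0.0), 'grip_width': np.float64(0.087)}
top [[435.55328144   0.         287.76805149]
 [  0.         435.55328144 209.86123688]
 [  0.           0.           1.        ]] [[-0.    -1.     0.027 -0.015]
 [ 0.987  0.004  0.158 -0.533]
 [-0.158  0.026  0.987 -1.134]
 [ 0.     0.     0.     1.   ]] ['pixels', 'range_z', 'camera_matrix', 'extrinsics'] 0.9959311224489796
scene [[409.91486497   0.         278.74847002]
 [  0.         409.91486497 210.65249607]
 [  0.           0.           1.        ]] [[-0.863  0.505  0.     0.448]
 [-0.408 -0.697  0.589  0.186]
 [ 0.298  0.508  0.808 -1.156]
 [ 0.     0.     0.     1.   ]] ['pixels', 'range_z', 'camera_matrix', 'extrinsics'] 0.996343537414966
```

View pics/top0.png

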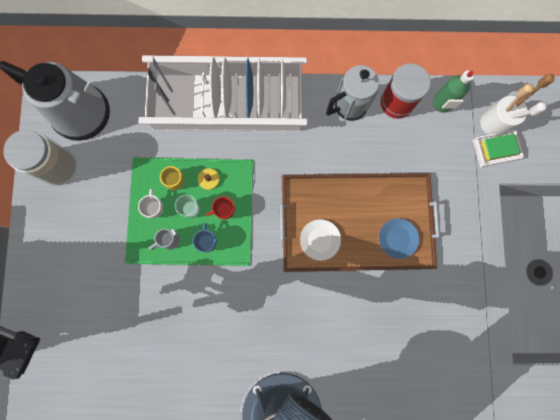

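View pics/scene0.png

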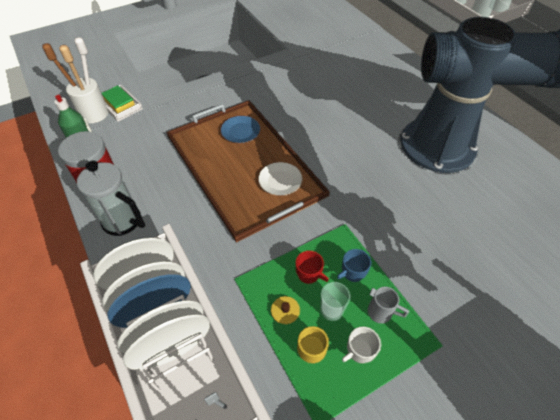

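The top view shows the mat with yellow pot (171,177), lid (208,179), white cup (150,206), tumbler (187,206), red cup (223,208), jug (165,239) and blue cup (205,240). The tray centre is about (358,222), with the white saucer at (320,240) and the blue one at (400,238). The scene view agrees.

```bash
cat > h.py <<'E'
import numpy as np,cv2
F=np.diag([1,-1,-1.])
def cloud(c):
    K=c["camera_matrix"];E=c["extrinsics"];z=c["range_z"].astype(float)
    v,u=np.indices(z.shape);r=np.stack([u,v,np.ones_like(u)],-1)@np.linalg.inv(K).T
    p=(r*z[...,None])@F
    return (p-E[:3,3])@E[:3,:3]
def ray(c,uv,z):
    K=c["camera_matrix"];E=c["extrinsics"];R=E[:3,:3]
    d=(np.c_[np.atleast_2d(uv),np.ones(len(np.atleast_2d(uv)))]@np.linalg.inv(K).T)@F@R
    o=-R.T@E[:3,3]
    return (o+d*((z-o[2])/d[:,2:]))[:,:2]
def circ(P):
    A=np.c_[2*P,np.ones(len(P))];s=np.linalg.lstsq(A,(P**2).sum(1),rcond=None)[0]
    return s[:2],np.sqrt(s[2]+s[:2]@s[:2])
E
python3 - <<'E'
from h import *
c=dict(np.load("top0.npz"));P=cloud(c)
s=dict(np.load("scene0.npz"));S=cloud(s)
print("tbl z",np.median(P[300:340,220:400,2]),np.median(P[[165,165,255,255],[140,240,135,240],2]),"scene mat",np.median(S[345:355,265:275,2]))
hsv=cv2.cvtColor(c["pixels"],cv2.COLOR_BGR2HSV)
# objects on mat: above 20mm cluster, top view + scene
for n,C in(("top",P),("scene",S)):
    X=C.reshape(-1,3);col=(c if n=="top" else s)["pixels"].reshape(-1,3)
    m=(X[:,2]>.02)&(X[:,2]<.09)&(X[:,1]>.2)&(X[:,1]<.55)&(X[:,0]>.3)&(X[:,0]<.68)
    X=X[m];col=col[m];g=np.zeros((400,400),np.uint8)
    ij=((X[:,:2]-[.3,.18])*1000).astype(int);g[ij[:,0],ij[:,1]]=255
    g=cv2.morphologyEx(g,cv2.MORPH_CLOSE,np.ones((7,7)))
    k,l,st,_=cv2.connectedComponentsWithStats(g)
    for i in range(1,k):
        w=l[ij[:,0],ij[:,1]]==i
        if w.sum()<40: continue
        Q=X[w];q=Q[Q[:,2]>np.percentile(Q[:,2],95)-.006]
        ce,r=circ(q[:,:2])
        print(n,i,w.sum(),Q.mean(0).round(3),"min",Q.min(0).round(3),"max",Q.max(0).round(3),np.median(col[w],0),"circ",ce.round(4),r.round(4))
# tray
hh=hsv;m=cv2.inRange(hh,(3,90,60),(20,255,255));m[:150]=0
ct=max(cv2.findContours(m,0,2)[0],key=cv2.contourArea)
print("tray",cv2.minAreaRect(ray(c,ct.reshape(-1,2),.02).astype(np.float32)))
for nm,lo,hi in(("blue",(95,90,40),(125,255,255)),("white",(0,0,150),(180,50,255))):
    m=cv2.inRange(hh,lo,hi);m[:205]=0;m[265:]=0;m[:,:295]=0;m[:,425:]=0
    ct=max(cv2.findContours(m,0,2)[0],key=cv2.contourArea)
    (e,ax,_)=cv2.fitEllipse(ct);print(nm,e,ax,ray(c,[e],.021))
big=cv2.resize(c["pixels"][150:275,120:260],None,fx=5,fy=4.8,interpolation=cv2.INTER_CUBIC);cv2.imwrite("pics/mat.png",big)
E
```

```text
tbl z -0.0006965431802561284 0.0028007627714871277 scene mat 0.00023061967887273423
top 1 162 [0.459 0.222 0.044] min [0.421 0.201 0.02 ] max [0.5   0.238 0.065] [102.5  87.   63.5] circ [0.45   0.2078] 0.0281
top 2 300 [0.453 0.311 0.054] min [0.428 0.28  0.02 ] max [0.48  0.35  0.081] [118.5 120.5 110. ] circ [0.4573 0.3066] 0.0238
top 3 287 [0.544 0.258 0.057] min [0.513 0.226 0.02 ] max [0.57  0.282 0.084] [119. 143. 104.] circ [0.5409 0.2545] 0.0273
top 4 298 [0.546 0.358 0.045] min [0.513 0.324 0.02 ] max [0.59  0.383 0.063] [148.  153.  152.5] circ [0.5415 0.3541] 0.0281
top 6 128 [0.609 0.289 0.044] min [0.594 0.274 0.021] max [0.642 0.323 0.06 ] [ 59.  137.5 159. ] circ [0.6224 0.3023] 0.0266
top 7 124 [0.637 0.316 0.043] min [0.608 0.286 0.021] max [0.651 0.33  0.06 ] [ 56.5 130.5 148. ] circ [0.6235 0.3033] 0.026
scene 1 101 [0.424 0.211 0.043] min [0.42 0.2  0.02] max [0.434 0.23  0.062] [57. 45. 31.] circ [0.4418 0.2087] 0.0208
scene 2 795 [0.455 0.31  0.052] min [0.428 0.277 0.02 ] max [0.481 0.348 0.078] [100. 105.  96.] circ [0.4562 0.305 ] 0.0236
scene 3 248 [0.469 0
[... 240 characters left out ...]
3 [0.54  0.352 0.045] min [0.511 0.323 0.02 ] max [0.59  0.382 0.064] [153. 166. 162.] circ [0.5407 0.3523] 0.0282
scene 7 521 [0.622 0.301 0.044] min [0.593 0.272 0.02 ] max [0.651 0.33  0.059] [ 56. 150. 174.] circ [0.6221 0.301 ] 0.0268
scene 8 76 [0.627 0.209 0.034] min [0.618 0.2   0.02 ] max [0.634 0.216 0.039] [29. 46. 76.] circ [0.6261 0.2076] 0.0062
tray ((0.5068374872207642, -0.20909035205841064), (0.2658400237560272, 0.4147292971611023), 1.1026350259780884)
blue (398.84454345703125, 238.04278564453125) (36.85689926147461, 38.501922607421875) [[ 0.45986318 -0.31914496]]
white (320.05987548828125, 239.20382690429688) (39.69599151611328, 39.98049545288086) [[ 0.45622752 -0.10254468]]
```

View pics/mat.png

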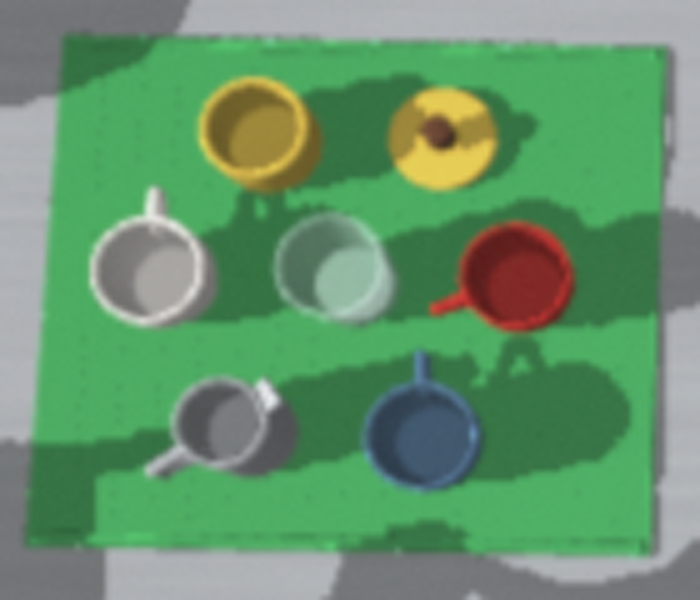

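The crop gives the handle directions (up is +x, left is +y). The handles of the white cup (pixel 155,195) and the blue cup (420,360) both point to +x. The jug handle (155,467) points to -x/+y and its spout the opposite way. I'll move above the white cup first.

```bash
cat >> h.py <<'E'
from scipy.spatial.transform import Rotation as Ro
def plan(o,T):
    R0=Ro.from_quat(o["tool_rot"]);p=np.array(o["position"])
    print("t",round(float(o["time"]),2),"pos",p.round(4),"F",np.round(o["ft_force"],1),"w",round(float(o["grip_width"]),4),"gf",round(float(o["grip_force"]),1),"q6",np.round(o["q"][5],2),"yaw",np.degrees(np.arctan2(*R0.as_matrix()[[1,0],1])).round(2))
    for x,y,z,a in T:
        a=np.radians(a);y_=np.array([np.cos(a),np.sin(a),0]);z_=np.array([0,0,-1.]);
        R=Ro.from_matrix(np.c_[np.cross(y_,z_),y_,z_]);d=R0.inv().apply(np.array([x,y,z])-p);tr=(R0.inv()*R).as_rotvec()
        print(np.r_[d/.04,tr].round(3).tolist(),"rows",max(np.linalg.norm(d)/.0625,np.degrees(np.linalg.norm(tr))/10.7).round(1))
E
python3 - <<'E'
from h import *
from rig import *
plan(get_obs(),[(.541,.353,.36,90),(.541,.353,.206,90)])
E
```

```text
t 0.1 pos [0.2298 0.5809 0.4039] F [-0.9 -0.9  0.3] w 0.0871 gf 0.0 q6 -0.18 yaw 68.41
[-9.332, -2.433, 1.098, -0.002, -0.001, -0.377] rows 6.2
[-9.333, -2.425, 4.948, -0.002, -0.001, -0.377] rows 6.9
```

Call:
move_arm([
  [[-9.33,-2.43,1.1,0,0,-0.377],[-9.33,-2.43,1.1,0,0,-0.377],[-9.33,-2.43,1.1,0,0,-0.377],[-9.33,-2.43,1.1,0,0,-0.377],[-9.33,-2.43,1.1,0,0,-0.377],[-9.33,-2.43,1.1,0,0,-0.377],[-9.33,-2.43,1.1,0,0,-0.377],[-9.33,-2.43,1.1,0,0,-0.377],[-9.33,-2.43,1.1,0,0,-0.377],[-9.33,-2.43,1.1,0,0,-0.377]],
], claw=-1)

```text
time: 1.35
position: [0.5396, 0.3549, 0.361]
tool_rot: [-0.001, 1.0, 0.0, -0.0]
ft_force: [-0.1, -0.2, -0.4]
grip_width: 0.087
grip_force: 0.0
```

```bash
cat > w.py <<'E'
import sys
from h import *
from rig import *
c=camera("wrist");n=sys.argv[1];cv2.imwrite(f"pics/{n}.png",c["pixels"]);np.savez(n+".npz",**c)
P=cloud(c).reshape(-1,3);E=c["extrinsics"];print("cam at",(-E[:3,:3].T@E[:3,3]).round(3))
# rim circles near guesses: x y zlo zhi
for a in sys.argv[2:]:
    x,y,lo,hi=map(float,a.split(","));d=np.hypot(P[:,0]-x,P[:,1]-y)
    q=P[(d<.036)&(P[:,2]>lo)&(P[:,2]<hi)][:,:2]
    if len(q)<30: print(a,len(q));continue
    for _ in range(3):
        ce,r=circ(q);e=abs(np.hypot(*(q-ce).T)-r);q=q[e<max(.003,np.median(e)*2.5)]
    print(a,len(q),ce.round(4),r.round(4))
E
python3 w.py w1 .541,.353,.05,.07 .457,.306,.062,.085 .622,.301,.048,.066 .45,.208,.05,.07; python3 -c "
from h import *
from rig import *
plan(get_obs(),[(.541,.353,.206,90)])"
```

```text
cam at [0.457 0.355 0.34 ]
.541,.353,.05,.07 919 [0.5389 0.3535] 0.0279
.457,.306,.062,.085 1009 [0.4543 0.3083] 0.0229
.622,.301,.048,.066 558 [0.6195 0.3026] 0.0264
.45,.208,.05,.07 1556 [0.448  0.2079] 0.028
t 1.4 pos [0.5397 0.3548 0.3611] F [-1.1 -0.4 -1.1] w 0.0873 gf 0.0 q6 -1.16 yaw 90.15
[-0.032, -0.046, 3.877, 0.0, -0.0, 0.003] rows 2.5
```

View pics/w1.png

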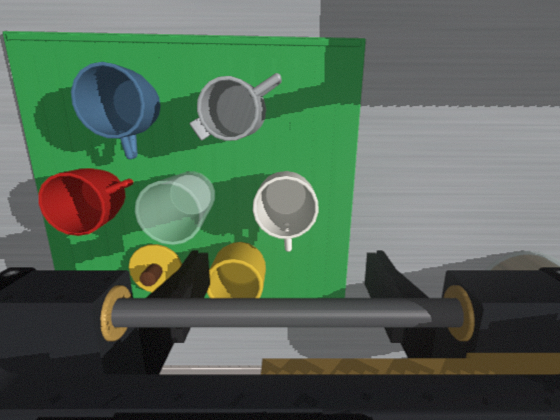

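The wrist view shows the white cup at (286,205) with its handle to +x. The jug (230,107), blue cup (115,100) and pot (237,270) agree with the first estimates to about 2 mm. I'll grasp the white cup.

Call:
move_arm([
  [[0,-0.04,1.5,0,0,0],[0,-0.04,2.7,0,0,0],[0,-0.04,3.3,0,0,0],[0,-0.04,3.87,0,0,0],[0,-0.04,3.87,0,0,0],[0,-0.04,3.87,0,0,0]],
])

```text
time: 2.15
position: [0.5412, 0.3526, 0.2069]
tool_rot: [-0.001, 1.0, 0.0, 0.001]
ft_force: [-0.3, 0.4, 0.0]
grip_width: 0.0869
grip_force: 0.0
```

Call:
move_arm([
  [[0,0,0,0,0,0],[0,0,0,0,0,0],[0,0,0,0,0,0],[0,0,0,0,0,0],[0,0,0,0,0,0],[0,0,0,0,0,0]],
], claw=1, squeeze=10)

```text
time: 2.9
position: [0.5413, 0.352, 0.2063]
tool_rot: [-0.0, 1.0, 0.0, 0.0]
ft_force: [-0.5, 0.6, 2.5]
grip_width: 0.0579
grip_force: 9.9
```

Call:
move_arm([
  [[0,0,-0.4,0,0,0],[0,0,-1.4,0,0,0],[0,0,-2.5,0,0,0],[0.2,-1,-3,0,0,0],[0.5,-2.5,-3,0,0,0],[0.8,-4,-3,0,0,0],[1,-5.5,-3,0,0,0],[1.3,-7,-3,0,0,0],[1.6,-8.5,-3,0,0,0],[1.9,-10,-3,0,0,0],[2.1,-11,-3,0,0,0],[2.1,-11.36,-3,0,0,0]],
], squeeze=15)

```text
time: 4.4
position: [0.4568, -0.1047, 0.3265]
tool_rot: [0.002, 1.0, -0.0, 0.0]
ft_force: [-0.2, 0.0, -0.2]
grip_width: 0.0576
grip_force: 14.9
```

```bash
cat > s.py <<'E'
import sys
from h import *
# saucer/tray positions from saved wrist/top view
c=dict(np.load(sys.argv[1]+".npz"));h=cv2.cvtColor(c["pixels"],cv2.COLOR_BGR2HSV);P=cloud(c)
zone=(P[...,1]<.06)&(P[...,1]>-.46)&(P[...,0]>.33)&(P[...,0]<.68)&(P[...,2]<.03)&(P[...,2]>.005)
for nm,lo,hi in(("blue",(95,90,40),(125,255,255)),("white",(0,0,120),(180,60,255))):
    m=cv2.inRange(h,lo,hi)&(zone*255).astype(np.uint8)
    m=cv2.morphologyEx(m,cv2.MORPH_OPEN,np.ones((3,3)))
    k,l,st,ce=cv2.connectedComponentsWithStats(m);i=1+st[1:,4].argmax()
    Q=P[l==i];print(nm,st[i],"bbox mid",((np.percentile(Q,.5,0)+np.percentile(Q,99.5,0))/2).round(4),"ext",np.ptp(Q,0).round(3))
    R=Q[Q[:,2]>.0185]
    if len(R)>50: print("  rim circ",*[v.round(4) for v in circ(R[:,:2])],"zmax",R[:,2].max().round(4))
E
python3 w.py w2; python3 s.py w2;python3 s.py top0; python3 -c "
from h import *
from rig import *
plan(get_obs(),[(.456,-.1025,.215,90)])"
```

```text
cam at [ 0.374 -0.104  0.306]
blue [    0   150   116   114 10368] bbox mid [ 0.459  -0.3181  0.0157] ext [0.109 0.11  0.013]
  rim circ [ 0.4589 -0.3184] 0.0522 zmax 0.0222
white [ 228  143  122   98 8429] bbox mid [ 0.4437 -0.1025  0.0143] ext [0.096 0.116 0.017]
  rim circ [ 0.4544 -0.103 ] 0.0524 zmax 0.0225
blue [ 380  220   38   38 1142] bbox mid [ 0.46   -0.319   0.0155] ext [0.102 0.104 0.019]
  rim circ [ 0.4604 -0.3185] 0.0481 zmax 0.0253
white [ 300  219   41   42 1315] bbox mid [ 0.456  -0.1025  0.0153] ext [0.112 0.111 0.021]
  rim circ [ 0.4563 -0.1016] 0.0503 zmax 0.0266
t 4.45 pos [ 0.4575 -0.1052  0.3265] F [ 1.  -1.  -1.3] w 0.0574 gf 14.9 q6 -2.03 yaw 89.85
[0.041, 0.071, 2.788, -0.002, 0.002, -0.003] rows 1.8
```

View pics/w2.png

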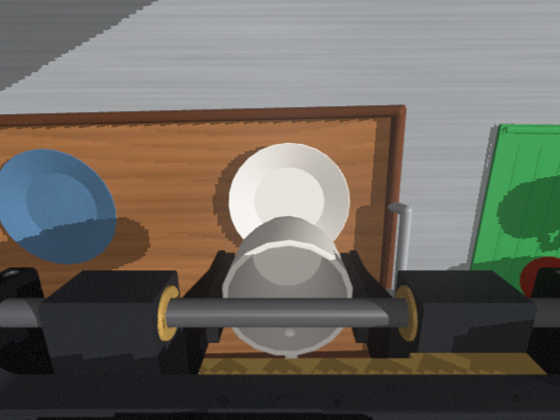

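The wrist view shows the white saucer at (290,200) and the held cup hanging level in front of it, with the tray clear. I'll lower it gently.

Call:
move_arm([
  [[0.02,0.055,0,0,0,0],[0.02,0.055,1,0,0,0],[0.02,0.055,1.8,0,0,0],[0.02,0.055,2.3,0,0,0],[0.02,0.055,2.55,0,0,0],[0.02,0.055,2.65,0,0,0],[0.02,0.055,2.7,0,0,0],[0.02,0.055,2.7,0,0,0]],
])

```text
time: 5.45
position: [0.4567, -0.1003, 0.2185]
tool_rot: [-0.0, 1.0, -0.0, 0.001]
ft_force: [-0.1, 0.1, -1.6]
grip_width: 0.0576
grip_force: 14.9
```

```bash
python3 -c "
from h import *
from rig import *
plan(get_obs(),[(.4565,-.103,.2155,90)])"
```

```text
t 5.45 pos [ 0.4567 -0.1003  0.2185] F [-0.1  0.1 -1.6] w 0.0576 gf 14.9 q6 -2.03 yaw 90.02
[0.005, -0.067, 0.074, -0.0, 0.001, 0.0] rows 0.1
```

Call:
move_arm([
  [[0,-0.05,0.02,0,0,0],[0,-0.06,0.04,0,0,0],[0,-0.06,0.06,0,0,0],[0,-0.06,0.07,0,0,0],[0,-0.06,0.08,0,0,0],[0,-0.06,0.08,0,0,0]],
])

```text
time: 6.2
position: [0.4564, -0.1028, 0.2153]
tool_rot: [-0.0, 1.0, -0.0, 0.0]
ft_force: [-1.0, -0.2, 5.3]
grip_width: 0.0577
grip_force: 14.9
```

Call:
move_arm([
  [[0,0,0,0,0,0],[0,0,0,0,0,0],[0,0,0,0,0,0],[0,0,0,0,0,0],[0,0,-0.3,0,0,0],[0,0,-1,0,0,0],[0,0,-2.2,0,0,0],[0,0,-3.5,0,0,0],[0,0,-3.5,0,0,0]],
], claw=-1)

```text
time: 7.32
position: [0.4574, -0.1031, 0.359]
tool_rot: [-0.0, 1.0, -0.002, 0.005]
ft_force: [-0.1, 0.2, 0.7]
grip_width: 0.0869
grip_force: 0.0
```

```bash
python3 w.py w3 .4565,-.103,.055,.075; python3 s.py w3; python3 -c "
from h import *
from rig import *
plan(get_obs(),[(.45,.208,.32,85),(.45,.208,.206,85)])
c=camera('top');np.savez('top1.npz',**c)
P=cloud(c).reshape(-1,3)
for x,y,lo,hi in((.4565,-.103,.06,.075),(.45,.208,.053,.066),(.457,.306,.066,.082),(.622,.301,.05,.065)):
  q=P[(np.hypot(P[:,0]-x,P[:,1]-y)<.034)&(P[:,2]>lo)&(P[:,2]<hi)];print(len(q),*[v.round(4) for v in circ(q[:,:2])])
"; python3 s.py top1
```

```text
cam at [ 0.375 -0.103  0.337]
.4565,-.103,.055,.075 1160 [ 0.4536 -0.1027] 0.0279
blue [  22  142  109  104 8740] bbox mid [ 0.4589 -0.3191  0.0157] ext [0.109 0.111 0.012]
  rim circ [ 0.4588 -0.3186] 0.0522 zmax 0.0216
white [ 234  136  110  107 5474] bbox mid [ 0.4545 -0.102   0.0142] ext [0.116 0.113 0.017]
  rim circ [ 0.4546 -0.103 ] 0.0524 zmax 0.0224
t 7.38 pos [ 0.4566 -0.1028  0.357 ] F [-0.1  0.4 -0.3] w 0.0872 gf 0.0 q6 -2.03 yaw 90.02
[0.167, 7.771, 0.905, -0.002, 0.005, 0.088] rows 5.0
[0.181, 7.778, 3.755, -0.002, 0.005, 0.088] rows 5.5
8 [ 0.469  -0.0894] 0.0115
94 [0.45   0.2076] 0.0282
109 [0.4572 0.3067] 0.0238
106 [0.6227 0.3027] 0.0267
blue [ 380  220   38   38 1141] bbox mid [ 0.4591 -0.3197  0.0155] ext [0.103 0.104 0.019]
  rim circ [ 0.4601 -0.3182] 0.0481 zmax 0.0254
white [314 231   6   5  26] bbox mid [ 0.4731 -0.0934  0.0206] ext [0.01  0.014 0.012]
```

View pics/w3.png

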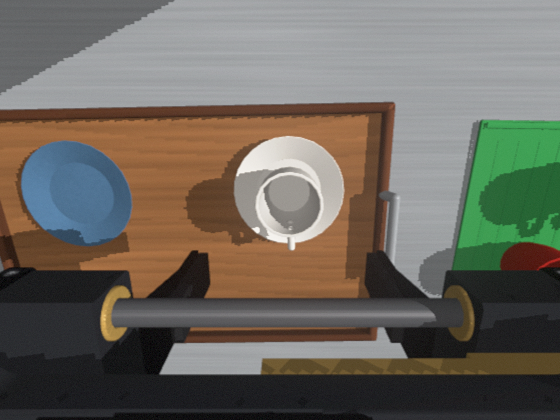

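The white cup stands centred on its saucer at (290,205), within 1 mm. Next is the blue cup.

Call:
move_arm([
  [[0,1.5,0,0,0,0],[0,3,0,0,0,0],[0.05,4.5,0.3,0,0,0],[0.1,6,0.6,0,0,0],[0.16,7.3,0.9,0,0,0],[0.16,7.76,1.2,0,0,0],[0.16,7.76,1.4,0,0,0],[0.16,7.76,2.3,0,0,0],[0.16,7.76,3.1,0,0,0],[0.16,7.76,3.6,0,0,0],[0.16,7.76,3.77,0,0,0],[0.16,7.76,3.77,0,0,0]],
])

```text
time: 8.93
position: [0.45, 0.2068, 0.2035]
tool_rot: [0.0, 1.0, -0.0, -0.001]
ft_force: [-0.3, 0.0, -0.2]
grip_width: 0.0872
grip_force: 0.0
```

Call:
move_arm([
  [[0,0,0,0,0,0],[0,0,0,0,0,0],[0,0,0,0,0,0],[0,0,0,0,0,0],[0,0,0,0,0,0],[0,0,0,0,0,0]],
], claw=1, squeeze=12)

```text
time: 9.68
position: [0.4501, 0.2077, 0.2044]
tool_rot: [-0.0, 1.0, 0.0, 0.0]
ft_force: [-0.6, -0.8, 4.8]
grip_width: 0.0582
grip_force: 13.0
```

```bash
python3 -c "
from h import *
from rig import *
plan(get_obs(),[(.450,.208,.206,90),(.4593,-.3188,.33,90),(.4593,-.3188,.2155,90)])"
```

```text
t 9.68 pos [0.4501 0.2077 0.2044] F [-0.6 -0.8  4.8] w 0.0582 gf 13.0 q6 -1.36 yaw 90.02
[0.002, 0.008, -0.041, 0.0, 0.001, 0.0] rows 0.0
[-0.227, -13.162, -3.142, 0.0, 0.001, 0.0] rows 8.7
[-0.225, -13.162, -0.279, 0.0, 0.001, 0.0] rows 8.4
```

Call:
move_arm([
  [[0,0,-0.4,0,0,0],[0,0,-1.5,0,0,0],[0,0,-2.7,0,0,0],[0,-1,-3.2,0,0,0],[0,-2.5,-3.2,0,0,0],[0,-4,-3.2,0,0,0],[-0.1,-5.5,-3.2,0,0,0],[-0.15,-7,-3.2,0,0,0],[-0.2,-8.5,-3.2,0,0,0],[-0.2,-10,-3.2,0,0,0],[-0.27,-11.5,-3.2,0,0,0],[-0.27,-12.7,-3.2,0,0,0]],
], squeeze=15)

```text
time: 11.18
position: [0.4606, -0.3028, 0.3326]
tool_rot: [0.001, 1.0, -0.0, 0.0]
ft_force: [0.0, 0.7, -1.1]
grip_width: 0.058
grip_force: 15.8
```

Call:
move_arm([
  [[0,-0.46,0,0,0,0],[0,-0.46,0,0,0,0],[0,-0.46,1,0,0,0],[0,-0.46,2,0,0,0],[0,-0.46,2.5,0,0,0],[0,-0.46,2.75,0,0,0],[0,-0.46,2.85,0,0,0],[0,-0.46,2.85,0,0,0],[0,-0.46,2.85,0,0,0]],
])

```text
time: 12.3
position: [0.4612, -0.3188, 0.2189]
tool_rot: [-0.0, 1.0, -0.001, 0.001]
ft_force: [0.1, -0.2, -2.1]
grip_width: 0.0579
grip_force: 15.8
```

```bash
python3 -c "
from h import *
from rig import *
plan(get_obs(),[(.461,-.3187,.2134,90)])"
```

```text
t 12.3 pos [ 0.4612 -0.3188  0.2189] F [ 0.1 -0.2 -2.1] w 0.0579 gf 15.8 q6 -2.38 yaw 90.02
[0.005, 0.004, 0.136, -0.001, 0.001, 0.0] rows 0.1
```

Call:
move_arm([
  [[0,0,0.04,0,0,0],[0,0,0.07,0,0,0],[0,0,0.09,0,0,0],[0,0,0.11,0,0,0],[0,0,0.12,0,0,0],[0,0,0.13,0,0,0],[0,0,0.13,0,0,0]],
])

```text
time: 13.18
position: [0.4609, -0.3188, 0.2134]
tool_rot: [-0.0, 1.0, -0.0, 0.0]
ft_force: [-0.7, 0.9, 4.2]
grip_width: 0.0579
grip_force: 15.9
```

Call:
move_arm([
  [[0,0,0,0,0,0],[0,0,0,0,0,0],[0,0,0,0,0,0],[0,0,0,0,0,0],[0,0,-0.3,0,0,0],[0,0,-1,0,0,0],[0,0,-2.2,0,0,0],[0,0,-3.6,0,0,0],[0,0,-3.6,0,0,0],[0,0,-3.6,0,0,0]],
], claw=-1)

```text
time: 14.42
position: [0.4606, -0.3184, 0.3571]
tool_rot: [-0.0, 1.0, -0.0, 0.0]
ft_force: [0.7, 0.1, -0.5]
grip_width: 0.0873
grip_force: 0.0
```

```bash
python3 w.py w4 .461,-.3187,.055,.075 .4565,-.103,.055,.075; python3 s.py w4; python3 -c "
from h import *
from rig import *
plan(get_obs(),[(.457,.307,.33,140)])
# jug handle: low part of the metallic blob in earlier data
for n in('top1','scene0','w1'):
  c=dict(np.load(n+'.npz'));P=cloud(c).reshape(-1,3)
  b=np.array([.4545,.3083]) if n=='w1' else np.array([.4572,.3062])
  d=P[:,:2]-b;r=np.hypot(*d.T)
  m=(r>.033)&(r<.056)&(P[:,2]>.03)&(P[:,2]<.068);a=np.degrees(np.arctan2(d[m,1],d[m,0]));a=a[(a>90)&(a<180)]
  print(n,m.sum(),len(a),np.median(a),r[m].max())
"
```

```text
cam at [ 0.378 -0.318  0.336]
.461,-.3187,.055,.075 1180 [ 0.4578 -0.3186] 0.0279
.4565,-.103,.055,.075 1759 [ 0.4541 -0.1042] 0.0279
blue [ 233  142  108  105 5079] bbox mid [ 0.4587 -0.3186  0.0161] ext [0.108 0.109 0.012]
  rim circ [ 0.459  -0.3188] 0.0519 zmax 0.0223
white [ 445  136  112  108 5227] bbox mid [ 0.4546 -0.1058  0.0174] ext [0.116 0.117 0.024]
  rim circ [ 0.4546 -0.1024] 0.0507 zmax 0.03
t 14.47 pos [ 0.4604 -0.3182  0.3561] F [ 0.2  0.7 -0.2] w 0.0867 gf 0.0 q6 -2.38 yaw 90.01
[0.081, 15.63, 0.676, 0.002, -0.001, -0.872] rows 10.0
top1 34 34 123.83732325202715 0.050906076113541567
scene0 70 70 122.98405643037802 0.04983687914378225
w1 218 218 122.03506198090639 0.048474741114099475
```

View pics/w4.png

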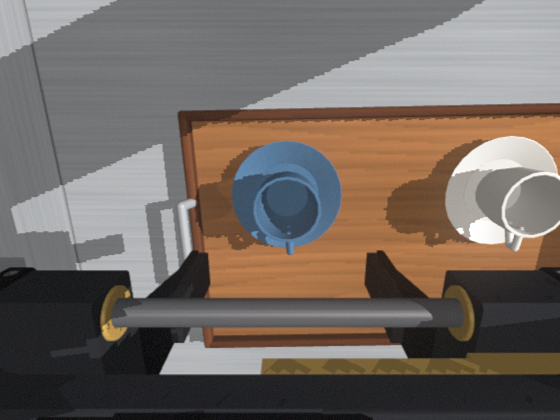

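Both cups stand centred (the blue one at (287,205)). The jug handle points at about 123° azimuth, so I'll take it with the fingers along 33°.

Call:
move_arm([
  [[0,1,0,0,0,0],[0,2.5,0,0,0,0.1],[0,4,0,0,0,0.2],[0,5.5,0,0,0,0.3],[0,7,0,0,0,0.45],[0,8.5,0,0,0,0.6],[0.05,10,0,0,0,0.75],[0.09,11.5,0.2,0,0,0.9],[0.09,13,0.4,0,0,0.995],[0.09,14.5,0.6,0,0,0.995],[0.09,15.4,0.7,0,0,0.995],[0.09,15.6,0.7,0,0,0.995]],
])

```text
time: 15.98
position: [0.4562, 0.3071, 0.3265]
tool_rot: [0.476, 0.88, -0.002, -0.001]
ft_force: [-0.5, -0.4, -0.4]
grip_width: 0.0869
grip_force: 0.0
```

Call:
move_arm([
  [[0,0,0,0,0,0],[0,0,0,0,0,0]],
])

```text
time: 16.23
position: [0.4572, 0.304, 0.3283]
tool_rot: [0.478, 0.878, -0.001, -0.0]
ft_force: [0.1, -0.6, 0.1]
grip_width: 0.0871
grip_force: 0.0
```

```bash
python3 w.py w5 .455,.307,.062,.085;  python3 -c "
from h import *
from rig import *
plan(get_obs(),[(.4568,.306,.208,33)])"
```

```text
cam at [0.412 0.374 0.308]
.455,.307,.062,.085 1152 [0.4533 0.3089] 0.0228
t 16.27 pos [0.4573 0.3039 0.3286] F [-0.1  0.2 -0.3] w 0.0871 gf 0.0 q6 -0.19 yaw 32.9
[0.052, 0.021, 3.014, -0.001, 0.0, -0.002] rows 1.9
```

View pics/w5.png

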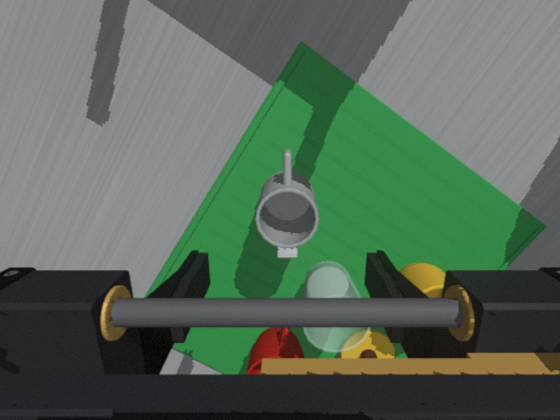

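The jug is at (287,210), its handle and spout in line with the picture's vertical, so the yaw is right. The red cup, tumbler and pot are clear of the fingers.

Call:
move_arm([
  [[0.06,0.01,1,0,0,0],[0.06,0.01,2,0,0,0],[0.06,0.01,2.6,0,0,0],[0.06,0.01,2.9,0,0,0],[0.06,0.01,3.01,0,0,0],[0.06,0.01,3.01,0,0,0],[0.06,0.01,3.01,0,0,0]],
])

```text
time: 17.15
position: [0.4566, 0.3076, 0.2093]
tool_rot: [0.477, 0.879, 0.001, 0.001]
ft_force: [1.0, 0.7, 0.3]
grip_width: 0.0869
grip_force: 0.0
```

Call:
move_arm([
  [[0,0,0,0,0,0],[0,0,0,0,0,0],[0,0,0,0,0,0],[0,0,0,0,0,0],[0,0,0,0,0,0],[0,0,0,0,0,0],[0,0,0,0,0,0]],
], claw=1, squeeze=12)

```text
time: 18.02
position: [0.456, 0.3074, 0.2083]
tool_rot: [0.477, 0.879, -0.0, -0.0]
ft_force: [-1.0, -0.3, 2.3]
grip_width: 0.0495
grip_force: 12.0
```

```bash
python3 -c "
from h import *
from rig import *
plan(get_obs(),[(.459,-.2108,.335,91),(.459,-.2108,.21,91)])"
```

```text
t 18.02 pos [0.456  0.3074 0.2083] F [-1.  -0.3  2.3] w 0.0495 gf 12.0 q6 -0.19 yaw 33.01
[-10.904, -6.997, -3.163, -0.001, -0.0, -1.012] rows 8.5
[-10.905, -6.995, -0.038, -0.001, -0.0, -1.012] rows 8.3
```

Call:
move_arm([
  [[0,0,-0.4,0,0,0],[0,0,-1.5,0,0,0],[0,0,-2.7,0,0,0],[-0.84,-0.54,-3.16,0,0,-0.1],[-2.1,-1.35,-3.16,0,0,-0.2],[-3.3,-2.1,-3.16,0,0,-0.35],[-4.6,-2.95,-3.16,0,0,-0.5],[-5.9,-3.8,-3.16,0,0,-0.65],[-7.1,-4.55,-3.16,0,0,-0.8],[-8.4,-5.4,-3.16,0,0,-0.95],[-9.6,-6.2,-3.16,0,0,-1.012],[-10.5,-6.75,-3.16,0,0,-1.012]],
], squeeze=15)

```text
time: 19.52
position: [0.4584, -0.1946, 0.3358]
tool_rot: [-0.008, 1.0, -0.001, 0.001]
ft_force: [0.7, 0.5, -2.0]
grip_width: 0.0489
grip_force: 15.0
```

Call:
move_arm([
  [[0.02,-0.47,0,0,0,0],[0.02,-0.47,0,0,0,0],[0.02,-0.47,1,0,0,0],[0.02,-0.47,1.5,0,0,0],[0.02,-0.47,1.5,0,0,0],[0.02,-0.47,1.5,0,0,0]],
])

```text
time: 20.27
position: [0.4584, -0.2096, 0.2755]
tool_rot: [-0.009, 1.0, -0.0, 0.0]
ft_force: [-0.5, -1.2, -1.1]
grip_width: 0.0494
grip_force: 15.0
```

```bash
python3 -c "
from h import *
from rig import *
plan(get_obs(),[(.4587,-.2109,.2165,91),(.4587,-.2109,.2123,91)])"; python3 w.py w6;python3 s.py w6
```

```text
t 20.27 pos [ 0.4584 -0.2096  0.2755] F [-0.5 -1.2 -1.1] w 0.0494 gf 15.0 q6 -2.24 yaw 91.08
[-0.007, -0.033, 1.474, -0.0, 0.0, 0.001] rows 0.9
[-0.007, -0.033, 1.579, -0.0, 0.0, 0.001] rows 1.0
cam at [ 0.376 -0.211  0.255]
blue [  72  151  144  123 7713] bbox mid [ 0.4525 -0.3178  0.0192] ext [0.097 0.109 0.02 ]
  rim circ [ 0.4579 -0.319 ] 0.0503 zmax 0.0299
white [ 353  150  147  127 8061] bbox mid [ 0.4486 -0.1032  0.0172] ext [0.107 0.12  0.024]
  rim circ [ 0.454  -0.1028] 0.051 zmax 0.03
```

View pics/w6.png

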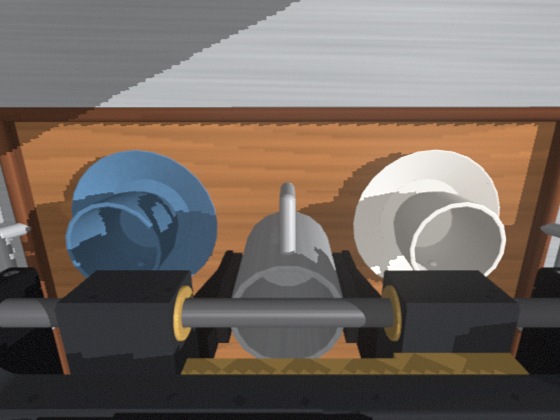

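The view shows the jug held level at (287,280), handle towards the robot, between the two cups. There is room on both sides. I'll lower it.

Call:
move_arm([
  [[0,-0.03,0.7,0,0,0],[0,-0.03,1.2,0,0,0],[0,-0.03,1.4,0,0,0],[0,-0.03,1.45,0,0,0],[0,-0.03,1.5,0,0,0],[0,-0.03,1.53,0,0,0],[0,-0.03,1.55,0,0,0],[0,-0.03,1.57,0,0,0],[0,-0.03,1.57,0,0,0],[0,-0.03,1.57,0,0,0]],
])

```text
time: 21.58
position: [0.4581, -0.2119, 0.2123]
tool_rot: [-0.009, 1.0, -0.0, 0.0]
ft_force: [-0.7, 0.8, 3.3]
grip_width: 0.049
grip_force: 15.0
```

Call:
move_arm([
  [[0,0,0,0,0,0],[0,0,0,0,0,0],[0,0,0,0,0,0],[0,0,0,0,0,0],[0,0,0,0,0,0],[0,0,-0.3,0,0,0],[0,0,-1,0,0,0],[0,0,-2.2,0,0,0],[0,0,-3.6,0,0,0],[0,0,-3.6,0,0,0],[0,0,-3.6,0,0,0]],
], claw=-1)

```text
time: 22.95
position: [0.4576, -0.2115, 0.3563]
tool_rot: [-0.009, 1.0, -0.0, 0.0]
ft_force: [-1.0, 0.7, -0.0]
grip_width: 0.0874
grip_force: 0.0
```

```bash
python3 w.py w7 .4575,-.211,.066,.09 .461,-.3187,.055,.075 .4565,-.103,.055,.075; python3 s.py w7; python3 -c "
from h import *
from rig import *
plan(get_obs(),[(.622,.3015,.33,40),(.622,.3015,.33,90),(.622,.3015,.33,140)])"
```

```text
cam at [ 0.375 -0.213  0.336]
.4575,-.211,.066,.09 933 [ 0.4559 -0.2118] 0.0228
.461,-.3187,.055,.075 1490 [ 0.458  -0.3177] 0.028
.4565,-.103,.055,.075 1514 [ 0.4538 -0.1037] 0.028
blue [ 126  143  109  105 4776] bbox mid [ 0.4586 -0.3185  0.0162] ext [0.109 0.109 0.02 ]
  rim circ [ 0.4589 -0.319 ] 0.0518 zmax 0.0291
white [ 339  141  112  107 5071] bbox mid [ 0.4545 -0.1029  0.0146] ext [0.116 0.119 0.023]
  rim circ [ 0.4545 -0.103 ] 0.0519 zmax 0.0289
t 23.0 pos [ 0.4575 -0.2114  0.3554] F [0.7 0.6 0.3] w 0.0868 gf 0.0 q6 -2.24 yaw 90.98
[-4.333, 12.749, 0.644, 0.0, -0.002, 0.89] rows 8.6
[-4.333, 12.749, 0.644, 0.001, -0.001, 0.017] rows 8.6
[-4.333, 12.749, 0.644, 0.002, -0.001, -0.856] rows 8.6
```

The jug is within 1 mm of the saucers' midpoint. Next is the pot, with the fingers along 60° to stay clear of the lid and the tumbler.

Call:
move_arm([
  [[-0.3,1,0,0,0,0],[-0.8,2.4,0,0,0,0.1],[-1.3,3.8,0,0,0,0.2],[-1.75,5.2,0,0,0,0.3],[-2.25,6.6,0,0,0,0.4],[-2.7,8,0,0,0,0.5],[-3.2,9.4,0,0,0,0.541],[-3.7,10.8,0.2,0,0,0.541],[-4.1,12,0.4,0,0,0.541],[-4.33,12.75,0.7,0,0,0.541],[-4.33,12.75,0.7,0,0,0.541],[-4.33,12.75,0.7,0,0,0.541]],
])

```text
time: 24.5
position: [0.622, 0.3004, 0.3261]
tool_rot: [0.259, 0.966, -0.001, -0.002]
ft_force: [1.0, -0.0, -0.4]
grip_width: 0.0871
grip_force: 0.0
```

```bash
python3 w.py w8 .621,.302,.046,.066;  python3 -c "
from h import *
from rig import *
plan(get_obs(),[(.622,.302,.204,60)])
c=dict(np.load('w8.npz'));P=cloud(c);h=cv2.cvtColor(c['pixels'],cv2.COLOR_BGR2HSV)
# lid: yellow near .625,.208 
for n in('w8','top1','scene0'):
  c=dict(np.load(n+'.npz'));P=cloud(c);h=cv2.cvtColor(c['pixels'],cv2.COLOR_BGR2HSV)
  m=(np.hypot(P[...,0]-.626,P[...,1]-.208)<.042)&(P[...,2]<.025)&(P[...,2]>.008)&(h[...,0]>15)&(h[...,0]<35)&(h[...,1]>100)
  k=(np.hypot(P[...,0]-.626,P[...,1]-.208)<.03)&(P[...,2]<.045)&(P[...,2]>.03)
  Q=P[m];print(n,'lid',m.sum(),len(Q) and ((np.percentile(Q,1,0)+np.percentile(Q,99,0))/2).round(4),len(Q) and np.ptp(Q,0).round(3),'knob',k.sum(),k.sum() and P[k].mean(0).round(4),k.sum() and np.ptp(P[k],0).round(3))
"
```

```text
cam at [0.55  0.342 0.306]
.621,.302,.046,.066 1300 [0.62   0.3027] 0.0266
t 24.55 pos [0.6222 0.3    0.3269] F [ 0.5  0.2 -0.9] w 0.0869 gf 0.0 q6 -0.76 yaw 59.94
[0.025, 0.048, 3.072, -0.002, -0.002, -0.001] rows 2.0
w8 lid 1902 [0.6245 0.2094 0.015 ] [0.059 0.059 0.014] knob 54 [0.6268 0.2149 0.0342] [0.012 0.007 0.007]
top1 lid 307 [0.626  0.2075 0.0145] [0.057 0.057 0.015] knob 35 [0.6261 0.2077 0.0356] [0.015 0.016 0.01 ]
scene0 lid 538 [0.6262 0.2067 0.0156] [0.059 0.059 0.013] knob 65 [0.6263 0.2068 0.0361] [0.017 0.018 0.009]
```

View pics/w8.png

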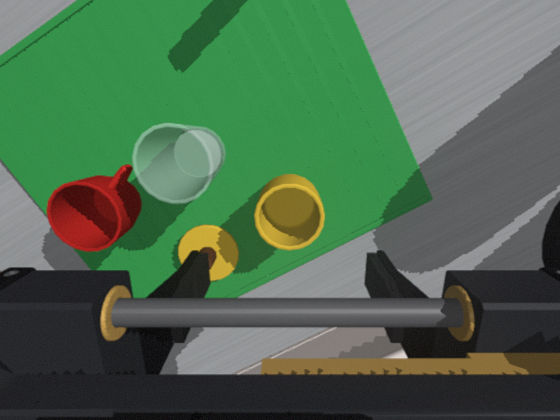

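The pot is at (290,210) and the lid at (208,252), clear of the left finger's descent line.

Call:
move_arm([
  [[0.02,0.04,1,0,0,0],[0.02,0.04,2,0,0,0],[0.02,0.04,2.6,0,0,0],[0.02,0.04,2.95,0,0,0],[0.02,0.04,3.07,0,0,0],[0.02,0.04,3.07,0,0,0],[0.02,0.04,3.07,0,0,0]],
])

```text
time: 25.42
position: [0.6231, 0.3029, 0.2065]
tool_rot: [0.259, 0.966, 0.001, 0.001]
ft_force: [-0.6, 0.1, 0.2]
grip_width: 0.0871
grip_force: 0.0
```

Call:
move_arm([
  [[0,0,0,0,0,0],[0,0,0,0,0,0],[0,0,0,0,0,0],[0,0,0,0,0,0],[0,0,0,0,0,0],[0,0,0,0,0,0],[0,0,0,0,0,0]],
], claw=1, squeeze=12)

```text
time: 26.3
position: [0.6225, 0.3027, 0.2052]
tool_rot: [0.259, 0.966, -0.0, -0.0]
ft_force: [-1.4, -0.6, 2.6]
grip_width: 0.0576
grip_force: 11.9
```

```bash
python3 -c "
from h import *
from rig import *
plan(get_obs(),[(.5435,-.2099,.335,91)])"
```

```text
t 26.3 pos [0.6225 0.3027 0.2052] F [-1.4 -0.6  2.6] w 0.0576 gf 11.9 q6 -0.76 yaw 59.99
[-4.698, -12.088, -3.239, -0.0, -0.0, -0.541] rows 8.6
```

Call:
move_arm([
  [[0,0,-0.4,0,0,0],[0,0,-1.5,0,0,0],[0,0,-2.7,0,0,0],[-0.3,-0.9,-3.24,0,0,-0.1],[-0.87,-2.25,-3.24,0,0,-0.2],[-1.4,-3.6,-3.24,0,0,-0.3],[-1.94,-5,-3.24,0,0,-0.4],[-2.49,-6.4,-3.24,0,0,-0.5],[-3.03,-7.8,-3.24,0,0,-0.541],[-3.58,-9.2,-3.24,0,0,-0.541],[-4.12,-10.6,-3.24,0,0,-0.541],[-4.55,-11.7,-3.24,0,0,-0.541]],
], squeeze=15)

```text
time: 27.8
position: [0.5458, -0.1959, 0.3356]
tool_rot: [-0.008, 1.0, -0.0, 0.001]
ft_force: [0.4, -0.2, -2.0]
grip_width: 0.0572
grip_force: 15.0
```

Call:
move_arm([
  [[-0.06,-0.41,0,0,0,0],[-0.06,-0.41,0,0,0,0],[-0.06,-0.41,1,0,0,0],[-0.06,-0.41,1.8,0,0,0],[-0.06,-0.41,2.2,0,0,0],[-0.06,-0.41,2.2,0,0,0],[-0.06,-0.41,2.2,0,0,0]],
])

```text
time: 28.68
position: [0.5495, -0.2095, 0.2478]
tool_rot: [-0.009, 1.0, -0.001, 0.001]
ft_force: [-0.1, 0.4, -2.4]
grip_width: 0.0576
grip_force: 15.0
```

```bash
python3 -c "
from h import *
from rig import *
plan(get_obs(),[(.5435,-.2099,.2092,91)])"
```

```text
t 28.68 pos [ 0.5495 -0.2095  0.2478] F [-0.1  0.4 -2.4] w 0.0576 gf 15.0 q6 -2.14 yaw 91.03
[0.152, -0.006, 0.966, -0.001, 0.002, 0.001] rows 0.6
```

Call:
move_arm([
  [[0.15,0,0,0,0,0],[0.15,0,0.4,0,0,0],[0.15,0,0.7,0,0,0],[0.15,0,0.85,0,0,0],[0.15,0,0.9,0,0,0],[0.15,0,0.93,0,0,0],[0.15,0,0.95,0,0,0],[0.15,0,0.97,0,0,0],[0.15,0,0.97,0,0,0]],
])

```text
time: 29.8
position: [0.5429, -0.2099, 0.2092]
tool_rot: [-0.009, 1.0, -0.0, 0.0]
ft_force: [-0.2, 1.9, 4.7]
grip_width: 0.0577
grip_force: 14.9
```

Call:
move_arm([
  [[0,0,0,0,0,0],[0,0,0,0,0,0],[0,0,0,0,0,0],[0,0,0,0,0,0],[0,0,0,0,0,0],[0,0,-0.3,0,0,0],[0,0,-1,0,0,0],[0,0,-2.2,0,0,0],[0,0,-3.6,0,0,0],[0,0,-3.6,0,0,0],[0,0,-3.6,0,0,0]],
], claw=-1)

```text
time: 31.18
position: [0.5424, -0.2096, 0.3523]
tool_rot: [-0.009, 1.0, 0.0, 0.0]
ft_force: [-0.0, 0.9, -0.3]
grip_width: 0.087
grip_force: 0.0
```

```bash
python3 w.py w9 .541,-.21,.05,.07 .456,-.211,.066,.09 .461,-.3187,.055,.075 .4565,-.103,.055,.075; python3 -c "
from h import *
from rig import *
plan(get_obs(),[(.626,.2072,.33,90),(.626,.2072,.33,60),(.626,.2072,.33,120)])"
```

```text
cam at [ 0.459 -0.211  0.332]
.541,-.21,.05,.07 1101 [ 0.5413 -0.2098] 0.0266
.456,-.211,.066,.09 969 [ 0.4575 -0.2117] 0.0229
.461,-.3187,.055,.075 1833 [ 0.4588 -0.3175] 0.0279
.4565,-.103,.055,.075 1839 [ 0.4546 -0.1037] 0.0279
t 31.23 pos [ 0.5422 -0.2095  0.3513] F [-0.4  0.3  0.2] w 0.087 gf 0.0 q6 -2.15 yaw 90.99
[-2.276, 10.379, 0.54, 0.001, -0.002, 0.017] rows 6.8
[-2.276, 10.379, 0.54, 0.001, -0.002, 0.541] rows 6.8
[-2.276, 10.379, 0.54, 0.002, -0.001, -0.506] rows 6.8
```

View pics/w9.png

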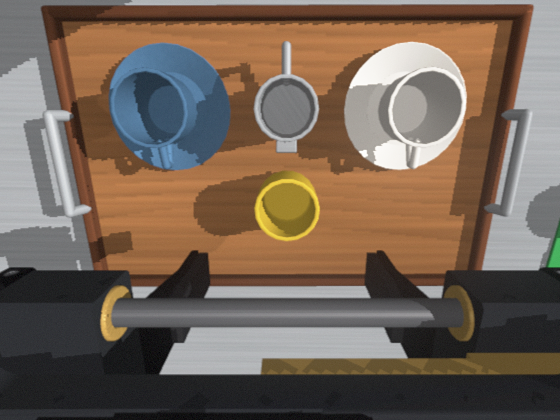

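The jug (287,108) and pot (288,210) stand upright, one behind the other, about 29 mm apart. Now the lid.

Call:
move_arm([
  [[-0.2,1,0,0,0,0.017],[-0.5,2.4,0,0,0,0.017],[-0.85,3.8,0,0,0,0.017],[-1.15,5.2,0,0,0,0.017],[-1.45,6.6,0,0,0,0.017],[-1.75,8,0,0,0,0.017],[-2.05,9.4,0.2,0,0,0.017],[-2.28,10.38,0.6,0,0,0.017],[-2.28,10.38,1,0,0,0.017],[-2.28,10.38,1,0,0,0.017],[-2.28,10.38,1,0,0,0.017],[-2.28,10.38,1,0,0,0.017]],
])

```text
time: 32.72
position: [0.6272, 0.2055, 0.3126]
tool_rot: [0.001, 1.0, 0.0, 0.0]
ft_force: [-0.4, -0.0, 0.4]
grip_width: 0.0873
grip_force: 0.0
```

```bash
python3 w.py w10 ;  python3 -c "
from h import *
from rig import *
plan(get_obs(),[(.626,.2072,.201,90)])
c=dict(np.load('w10.npz'));P=cloud(c);h=cv2.cvtColor(c['pixels'],cv2.COLOR_BGR2HSV)
m=(np.hypot(P[...,0]-.626,P[...,1]-.208)<.042)&(P[...,2]<.025)&(P[...,2]>.011)&(h[...,0]>15)&(h[...,0]<35)&(h[...,1]>100)
k=(np.hypot(P[...,0]-.626,P[...,1]-.208)<.03)&(P[...,2]<.045)&(P[...,2]>.033)
for n,m in(('lid',m),('knob',k)):
  Q=P[m];print(n,m.sum(),((np.percentile(Q,1,0)+np.percentile(Q,99,0))/2).round(4),np.ptp(Q,0).round(3),Q.max(0))
"
```

```text
cam at [0.544 0.206 0.292]
t 32.77 pos [0.6272 0.2057 0.3127] F [-0.   0.9 -0.3] w 0.0871 gf 0.0 q6 -1.42 yaw 89.92
[0.033, 0.038, 2.793, 0.0, 0.001, -0.001] rows 1.8
lid 2894 [0.6246 0.2075 0.0164] [0.058 0.059 0.013] [0.6541522  0.23689262 0.02479238]
knob 328 [0.6245 0.2074 0.0355] [0.017 0.016 0.005] [0.63261915 0.21537123 0.03797139]
```

Call:
move_arm([
  [[0.02,0.04,1,0,0,0],[0.02,0.04,1.8,0,0,0],[0.02,0.04,2.4,0,0,0],[0.02,0.04,2.65,0,0,0],[0.02,0.04,2.75,0,0,0],[0.02,0.04,2.75,0,0,0],[0.02,0.04,2.75,0,0,0]],
])

```text
time: 33.65
position: [0.6265, 0.2085, 0.2031]
tool_rot: [-0.0, 1.0, 0.0, 0.001]
ft_force: [0.8, -0.7, 0.5]
grip_width: 0.0869
grip_force: 0.0
```

```bash
python3 -c "
from h import *
from rig import *
plan(get_obs(),[(.6265,.2073,.2005,90)])"
```

```text
t 33.65 pos [0.6265 0.2085 0.2031] F [ 0.8 -0.7  0.5] w 0.0869 gf 0.0 q6 -1.42 yaw 90.01
[-0.0, -0.029, 0.065, 0.0, 0.002, 0.0] rows 0.0
```

Call:
move_arm([
  [[0,-0.02,0.05,0,0,0],[0,-0.02,0.05,0,0,0],[0,-0.02,0.05,0,0,0],[0,-0.02,0.05,0,0,0],[0,-0.02,0.05,0,0,0],[0,-0.02,0.05,0,0,0],[0,-0.02,0.05,0,0,0],[0,-0.02,0.05,0,0,0],[0,-0.02,0.05,0,0,0],[0,-0.02,0.05,0,0,0]],
], claw=1, squeeze=12)

```text
time: 34.9
position: [0.626, 0.2076, 0.1999]
tool_rot: [-0.0, 1.0, -0.0, -0.0]
ft_force: [-0.1, -0.8, 0.1]
grip_width: 0.0176
grip_force: 12.0
```

```bash
python3 -c "
from h import *
from rig import *
plan(get_obs(),[(.5427,-.2097,.32,90)])"
```

```text
t 34.9 pos [0.626  0.2076 0.1999] F [-0.1 -0.8  0.1] w 0.0176 gf 12.0 q6 -1.42 yaw 90.01
[2.086, -10.432, -3.002, -0.0, -0.0, 0.0] rows 7.1
```

Call:
move_arm([
  [[0,0,-0.4,0,0,0],[0,0,-1.5,0,0,0],[0.1,-0.5,-2.5,0,0,0],[0.3,-1.5,-3,0,0,0],[0.55,-2.8,-3,0,0,0],[0.85,-4.2,-3,0,0,0],[1.1,-5.6,-3,0,0,0],[1.4,-7,-3,0,0,0],[1.7,-8.4,-3,0,0,0],[1.9,-9.6,-3,0,0,0],[2.09,-10.43,-3,0,0,0],[2.09,-10.43,-3,0,0,0]],
], squeeze=15)

```text
time: 36.4
position: [0.5422, -0.2123, 0.3211]
tool_rot: [0.002, 1.0, -0.001, 0.001]
ft_force: [0.4, 0.4, -1.0]
grip_width: 0.0172
grip_force: 15.0
```

Call:
move_arm([
  [[0,0,0.4,0,0,0],[0,0,0.7,0,0,0],[0,0,0.7,0,0,0],[0,0,0.7,0,0,0],[0,0,0.7,0,0,0]],
])

```text
time: 37.02
position: [0.5428, -0.2094, 0.2922]
tool_rot: [-0.0, 1.0, -0.0, 0.0]
ft_force: [-0.1, 0.4, -0.2]
grip_width: 0.0175
grip_force: 15.0
```

```bash
python3 w.py w11;python3 -c "
from h import *
from rig import *
plan(get_obs(),[(.5427,-.2097,.2499,90)])
for n in ('top','scene'):
  c=camera(n);P=cloud(c);h=cv2.cvtColor(c['pixels'],cv2.COLOR_BGR2HSV)
  y=(np.hypot(P[...,0]-.543,P[...,1]+.21)<.06)&(h[...,0]>15)&(h[...,0]<35)&(h[...,1]>110)
  for a,b in((.012,.066),(.075,.105)):
    Q=P[y&(P[...,2]>a)&(P[...,2]<b)];print(n,a,len(Q),len(Q) and (np.percentile(Q,[2,98],0)).round(4).tolist())
"
```

```text
cam at [ 0.46  -0.209  0.271]
t 37.08 pos [ 0.5428 -0.2095  0.2923] F [-0.  -0.1 -0.5] w 0.0175 gf 15.0 q6 -2.13 yaw 90.04
[0.003, -0.005, 1.06, -0.0, 0.001, 0.001] rows 0.7
top 0.012 0 0
top 0.075 0 0
scene 0.012 498 [[0.5179, -0.2373, 0.0141], [0.5713, -0.1816, 0.0612]]
scene 0.075 20 [[0.5272, -0.2299, 0.1022], [0.5691, -0.1819, 0.1049]]
```

View pics/w11.png

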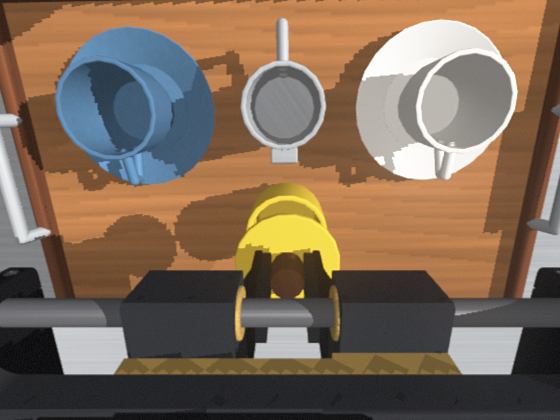

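The lid is held level above the pot, disc at (288,250) and pot rim centred at (287,215), so it is aligned sideways. I'll lower it slowly.

Call:
move_arm([
  [[0,0,0.4,0,0,0],[0,0,0.7,0,0,0],[0,0,0.8,0,0,0],[0,0,0.87,0,0,0],[0,0,0.93,0,0,0],[0,0,0.97,0,0,0],[0,0,1,0,0,0],[0,0,1.02,0,0,0],[0,0,1.02,0,0,0]],
])

```text
time: 38.3
position: [0.5425, -0.2096, 0.2512]
tool_rot: [-0.0, 1.0, -0.0, 0.0]
ft_force: [0.3, 0.3, -0.7]
grip_width: 0.0173
grip_force: 15.0
```

Call:
move_arm([
  [[0,0,0.01,0,0,0],[0,0,0.02,0,0,0],[0,0,0.03,0,0,0],[0,0,0.04,0,0,0],[0,0,0.04,0,0,0]],
])

```text
time: 38.92
position: [0.5425, -0.2096, 0.25]
tool_rot: [-0.0, 1.0, -0.0, 0.0]
ft_force: [-1.9, 0.1, 3.4]
grip_width: 0.0173
grip_force: 15.0
```

Contact came at the expected seated height, so I'll release and retreat.

Call:
move_arm([
  [[0,0,0,0,0,0],[0,0,0,0,0,0],[0,0,0,0,0,0],[0,0,0,0,0,0],[0,0,0,0,0,0],[0,0,-0.4,0,0,0],[0,0,-1.2,0,0,0],[0,0,-2.4,0,0,0],[0,0,-3.2,0,0,0],[-0.3,0,-3.2,0,0,0],[-0.3,0,-3.2,0,0,0]],
], claw=-1)

```text
time: 40.3
position: [0.555, -0.2095, 0.3777]
tool_rot: [-0.0, 1.0, -0.0, 0.0]
ft_force: [-0.5, -0.7, -0.7]
grip_width: 0.0868
grip_force: 0.0
```

```bash
python3 w.py w12 .456,-.211,.066,.09 .461,-.3187,.055,.075 .4565,-.103,.055,.075; python3 s.py w12; python3 -c "
from h import *
from rig import *
plan(get_obs(),[])
c=dict(np.load('w12.npz'));P=cloud(c);h=cv2.cvtColor(c['pixels'],cv2.COLOR_BGR2HSV)
y=(np.hypot(P[...,0]-.543,P[...,1]+.21)<.05)&(h[...,0]>15)&(h[...,0]<35)&(h[...,1]>110)&(P[...,2]>.055)&(P[...,2]<.075)
Q=P[y];print(len(Q),(np.percentile(Q,[1,50,99],0)).round(4).tolist(),'plane',np.linalg.lstsq(np.c_[Q[:,:2],np.ones(len(Q))],Q[:,2],rcond=None)[0].round(3))
c=camera('scene');cv2.imwrite('pics/scene9.png',c['pixels'])
"
```

```text
cam at [ 0.472 -0.209  0.357]
.456,-.211,.066,.09 841 [ 0.4577 -0.2116] 0.023
.461,-.3187,.055,.075 1550 [ 0.4589 -0.3175] 0.028
.4565,-.103,.055,.075 1553 [ 0.4548 -0.1037] 0.0279
blue [ 121   36  111  119 4801] bbox mid [ 0.4586 -0.3161  0.0158] ext [0.109 0.106 0.02 ]
  rim circ [ 0.459  -0.3188] 0.0523 zmax 0.0289
white [ 339   30  115  121 5261] bbox mid [ 0.4544 -0.102   0.0143] ext [0.113 0.118 0.017]
  rim circ [ 0.4547 -0.1027] 0.0526 zmax 0.0226
t 40.35 pos [ 0.5544 -0.2093  0.3768] F [-1.1 -0.3 -0.1] w 0.0869 gf 0.0 q6 -2.12 yaw 90.04
2760 [[0.5129, -0.2374, 0.0624], [0.5378, -0.2099, 0.0643], [0.5689, -0.1815, 0.0674]] plane [0.002 0.002 0.064]
```

View pics/scene9.png

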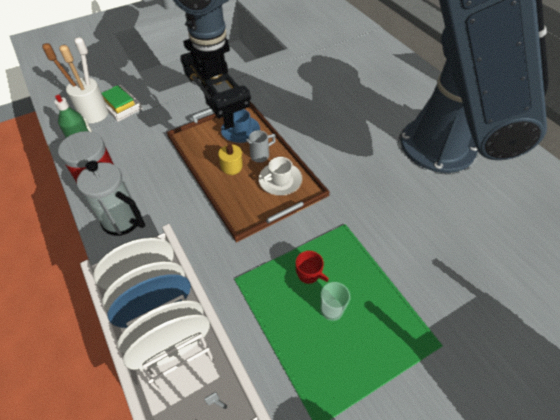

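View pics/w12.png

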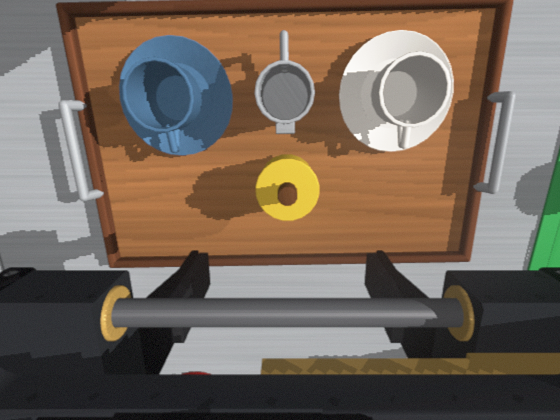

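Both views show the tray laid: cups on their saucers, jug between them at (286,92), and the pot with its lid level at (287,190). The red cup (310,266) and the tumbler (335,300) have not moved in the scene view.

```bash
python3 -c "
from rig import *
print(hand_in())"
```

```text
the job is handed in; nothing more can be done
None
```

The tray is laid as asked and the job is handed in at about 40 s of the 144 s: both cups are on their saucers, the jug is midway between them, and the lidded sugar pot is about 29 mm behind it, with the red cup and tumbler left on the mat.

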